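# Widen the paper-roll stand by one hole and hold its lock pin home

## Task

The roll stand has to be one hole wider for the next roll. Pull up the red knob of its lock plunger, slide the green bracket outward (away from the fixed end plate) to the next hole of the rail, and push the pin fully home in that hole. Finish while still holding the knob down with the gripper (do not let go), pin fully home, so that the bracket stays locked while the roll is lifted in; leave the pattern weights and the ink bottle where they stand.

Things in the scene. Friction and masses are not known exactly. Their poses are not given: they have to be found in the camera images.
- stand: Roll stand screwed to the table: a perforated square aluminium tube (the rail, 30 x 30 mm, 625 mm long, top face 42 mm above the table) on two green feet 12 mm high. Origin: on the table under the hole where the pin starts. z up; y along the rail, +y outward (away from the fixed 130 mm high end plate at y = -405 mm). 13 mm holes in the rail's top at y = -100, -50, 0, 50, 100, 150 mm; rail end at y = +205 mm.
- next_hole (a point): The next hole of the rail outward, the one wanted: centre of its mouth, on the rail's top face, 42 mm above the table, 50 mm outward of the starting hole.
- bracket (a joint): How far the green sliding bracket (a 38 mm square sleeve round the rail, top face 46 mm above the table, with plate and plunger) has slid, m: 0 at the starting hole, grows outward, 0.050 at the next hole. The pin locks it (about 1.5 mm play either way); with the pin pulled it slides against about 3 N of friction and stays where left.
- sliding_plate (a point): Top centre of the bracket's notched plate: green, 90 mm wide, 6 mm thick, 130 mm high, across the rail, 85 mm inward of the knob; moves with it.
- plunger (a joint): How far knob and pin are pulled up, m: 0 fully home (pin 10 mm deep in the hole), 0.014 at the upper stop. The round-nosed 10 mm pin is clear of the hole above 0.010; let down between holes it rides on the rail. Pulling takes 6 to 10 N. Stiff, with a weak spring: let go over a hole, the pin sinks only part-way and must be pushed down (5 to 10 N) to its stop.
- knob: Red knob of the lock plunger: upright cylinder, 28 mm across, 30 mm high, fixed to the pin, at the bracket's outer end. Origin: centre of its underside, 67 mm above the table when home; z up. Below it a round steel barrel and boss, 20 to 25 mm across, stand on the sleeve. Knob, pin and bracket slide together.
- knob_center (a point): Centre of the red knob, half-way up: 82 mm above the table when home.
- weight_yellow_center (a point): Yellow round pattern weight, 64 mm across, 26 mm high, loose on the table near the stand; the point is its centre, half-way up. Leave alone.
- weight_plum_center (a point): Plum-red round pattern weight, same size, loose on the table; the point is its centre. Leave alone.
- ink_center (a point): Small black ink bottle, 36 mm across, 62 mm high, standing loose on the table; the point is its centre, half-way up. Leave alone.

How it is judged:
On the way, in this order (a step that is already met when the one before it is completed fails the run):
1. the plunger is pulled up while the bracket is still at its starting hole (value of joint plunger above 0.009 m and value of joint bracket between -0.006 and 0.006 m), for 0.1 s.
2. the bracket is at the next hole and the pin is fully home in it (value of joint plunger below 0.002 m and value of joint bracket between 0.047 and 0.053 m), for 0.2 s.
At the end, for the whole second after the job is handed in: The bracket is at the next hole outward (slid 50 mm, within 3 mm), the pin is fully home in it (within 2 mm), and the fingers are still on the red knob with at least 3 N, gripping it or pressing it down, through the last second (all of step 2 and contact force between the fingers and knob above 3 N); the arm keeps its last pose, push and grip.
It fails at once if a pattern weight or the ink bottle was moved more than 20 mm (distance of any of weight_yellow_center, weight_plum_center, ink_center from where it was at the start of the episode above 0.02 m).
It also fails if it takes over 32 s, if anything falls off the work surface, if the arm or the gripper's body presses on something with over 40 N, if the wrist force passes 120 N, or if a joint passes its speed limit or range.

## Robot

A 6-joint arm with a two-finger parallel gripper is mounted at the origin on the work surface. World frame = base frame: x ahead of the robot, y to its left, z up, the work surface at z = 0. Lengths are in m, angles in rad, forces in N, time in s.
With the tool pointing down it reaches from about 0.375 to 0.975 m from the base axis. Payload 3.8 kg.
Tool frame: the origin (TCP) lies midway between the tips of the shut fingers; the grasp point (between the pads) lies 19 mm behind it; z points along the fingers, y is the line along which they close (so a half turn about z gives the same grasp; the last joint's range is limited). The gripper opens to 85 mm and grips with 20 to 120 N. Pads are 22 mm wide; open, the fingers measure 114 mm over their backs; the gripper's body (76 mm by 85 mm) begins 54 mm behind the grasp point. The pads swing forward as they close: fully open they stand 13 mm farther back than shut.
Start: joints at [1.225, 0.264, 1.604, -0, 1.274, -0.037], TCP at [0.205, 0.643, 0.231] pointing down, gripper open.
Joint ranges: [-2.63, 2.63], [-0.94, 2.18], [0.31, 2.57], [-1.31, 4.45], [0, 2.66], [-2.55, 2.55]. Speed limits (rad/s): [2.57, 2.57, 3.14, 3.14, 3.14, 3.14].

## Interface

Orientations are given as a rotation vector (axis times angle).
In Python, from workcell import bot, imaging gives the robot as it stands.
- The arm moves only by the tool step_arm, never from a script. Its argument "series" is a list of rows, each an object of numbers: "grip": the closure, from -1 (fully open) to 1 (shut); "x", "y", "z": the shift along the tool's x, y, z normalised to -1 to 1, where 1 is 500 mm; "ax", "ay", "az": the turn, a rotation vector about the tool's x, y, z normalised to -1 to 1, where 1 is 30 degrees. A call has 1 to 12 rows; each row is the pose to reach, as a shift and turn from the pose commanded when the call began, along the tool's axes at that moment; what a row does not reach only later rows make up. A row lasts 1/10 s, in which the tool goes at most 50 mm and 8.59 degrees, less where a joint would pass 70% of its speed; a pose out of reach is approached as far as the arm can. A call with a number of a shift or a turn outside -1 to 1 is refused whole. A call with a gripper value outside its range is refused whole. The fingers move at their own pace and stop on an object; "force" is the grip in N (left out, the last holds). Time passes only in rows, so rows that repeat a pose let the fingers close. It gives the time, the measured TCP pose, the force, the opening and the grip force at its end, in the units of the state.
- bot.read_state(): the state, without advancing time (a new reading comes with each control period).
- imaging.read_camera(name): name is "side" or "top" or "wrist"; returns a dict with "img" (400x640x3 uint8, red, green, blue), "fx", "fy", "cx", "cy" (pixels), "R" (3x3) and "t" (3): a world point X has camera coordinates R X + t. Camera axes: x right, y down, z forward; pixel columns grow to the right and rows downward; lengths in m; the calibration is good to about 2 mm. A picture is of the moment at which its call begins. There is no depth.
- bot.finish_job(): hands the job in; it is judged then, once.
The state is a dict: "time": time; "q": joint angles; "joint_vel": joint speeds; "joint_torque": joint torques, N m; "tool_pos": TCP position; "tcp_rot": TCP orientation; "wrist_force": force on the tool from outside, world axes, zero at the start; "torque": the same for the moment, N m; "width": opening from 0.0 (shut) to 1.0 (fully open); "grip_force": force on a finger pad.
Only numpy, scipy, OpenCV 4.12 (cv2) and the standard library are available. Lean on these libraries where they do the work, as an engineer would, in place of code of your own. Each camera call takes 0.05 s, during which the arm holds its last target. There are 200 camera calls.

## Working session

There is one attempt and no reset: what is moved stays moved. The work goes in short steps, Python scripts to look and compute and a tool call to move; the robot and the scene stay as the last step left them, time stands still between calls to the robot, and variables do not carry over. Pictures are saved under pics/ and viewed, at most 10 in all, crops included, and the job is handed in when it is done.

Besides the shell and the picture viewer there is one more tool, called after "Request:" in YAML: its name, and indented under it one key for each argument. step_arm: Moves the arm, as the interface text tells. Scaled input: -1 to 1 covers 500 mm each way for a shift and 30 degrees each way for a turn. Its arguments: {"type":"object","properties":{"series":{"type":"array","items":{"type":"object","properties":{"grip":{"type":"number"},"x":{"type":"number","minimum":-1,"maximum":1},"y":{"type":"number","minimum":-1,"maximum":1},"z":{"type":"number","minimum":-1,"maximum":1},"ax":{"type":"number","minimum":-1,"maximum":1},"ay":{"type":"number","minimum":-1,"maximum":1},"az":{"type":"number","minimum":-1,"maximum":1}}}},"force":{"type":"number"}},"required":["series"]}

```bash
mkdir -p pics; python3 - <<'E'
from workcell import bot, imaging
import cv2,pickle
d={}
for n in("side","top"):
    c=imaging.read_camera(n);d[n]=c
    cv2.imwrite(f"pics/{n}0.png",c["img"][:,:,::-1]); print(n,c["fx"],c["cx"],c["R"].round(3).tolist(),c["t"])
pickle.dump(d,open("c0.pkl","wb"))
s=bot.read_state();print(s)
E
```

```text
side 427.7403963196461 318.90993570854806 [[0.982, -0.187, 0.013], [-0.082, -0.489, -0.868], [0.169, 0.852, -0.496]] [-0.54112963  0.1430929   0.80104779]
top 393.2472921633525 311.881601453105 [[-0.01, -1.0, 0.023], [-0.982, 0.006, -0.188], [0.188, -0.025, -0.982]] [-0.03310903  0.52782785  0.71021199]
{'time': 0.1, 'q': array([ 1.22510900e+00,  2.64680537e-01,  1.60524195e+00, -6.62434634e-06,
        1.27369904e+00, -3.69050702e-02]), 'joint_vel': array([ 3.54265617e-04, -2.18386220e-03, -3.65898845e-03,  1.43329533e-04,
       -6.38911596e-06,  6.09606083e-04]), 'joint_torque': array([ 7.54408338e-04, -5.16703427e+01, -3.68589163e+01, -4.88739342e-07,
        6.16020159e-03,  1.91563561e-05]), 'tool_pos': array([0.20491463, 0.64245085, 0.23008225]), 'tcp_rot': array([-0.48304778, -3.1038484 ,  0.00313032]), 'wrist_force': array([-0.68981947,  0.10980852,  0.02548563]), 'torque': array([0.02644517, 0.002302  , 0.04473469]), 'grip_force': 0.0, 'width': 0.9994154980890653}
```

View pics/top0.png

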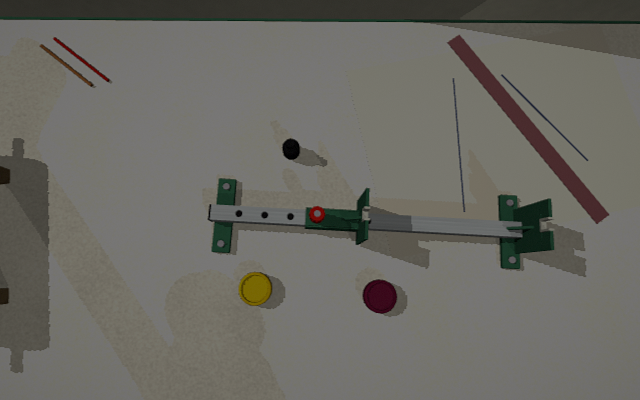

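View pics/side0.png

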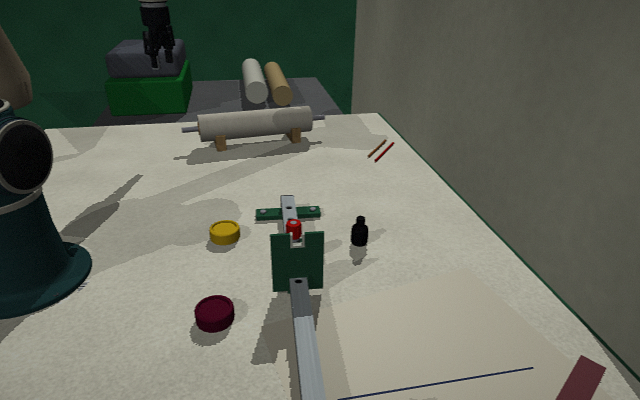

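The top view shows the red knob at about (317,214), with rail holes at (290,216), (264,215) and (239,213), so outward is image-left. The plate is near (363,217), ink at (291,149), yellow at (256,289) and plum at (380,296). In the side view the knob is at (294,229), behind the plate.

```bash
cat > h.py <<'E'
import numpy as np,cv2
def ray(c,u,v):
    d=c["R"].T@np.array([(u-c["cx"])/c["fx"],(v-c["cy"])/c["fy"],1]); return -c["R"].T@c["t"],d
def onz(c,u,v,z):
    o,d=ray(c,u,v); return o+d*(z-o[2])/d[2]
def cross(c1,p1,c2,p2):
    (o1,d1),(o2,d2)=ray(c1,*p1),ray(c2,*p2)
    s=np.linalg.lstsq(np.c_[d1,-d2],o2-o1,rcond=None)[0]
    a,b=o1+s[0]*d1,o2+s[1]*d2; return (a+b)/2,np.linalg.norm(a-b)
def red(c,lo=80):
    h=cv2.cvtColor(c["img"],cv2.COLOR_RGB2HSV)
    m=(((h[...,0]<8)|(h[...,0]>174))&(h[...,1]>150)&(h[...,2]>lo)).astype(np.uint8)
    n,_,st,ce=cv2.connectedComponentsWithStats(m); return [(st[i].tolist(),ce[i].round(1).tolist()) for i in range(1,n) if st[i][4]>25]
E
python3 - <<'E'
import pickle;from h import *
d=pickle.load(open("c0.pkl","rb"));T,S=d["top"],d["side"]
rt,rs=red(T),red(S);print(rt,rs)
g=cv2.cvtColor(T["img"],cv2.COLOR_RGB2GRAY)
H=[]
for u,v in((290,216),(264,215),(239,213)):
    w=60.-np.minimum(g[v-5:v+6,u-5:u+6].astype(float),60); y,x=np.mgrid[v-5:v+6,u-5:u+6]
    H.append(onz(T,(w*x).sum()/w.sum(),(w*y).sum()/w.sum(),.042)); print(H[-1])
H=np.array(H);e=H[2]-H[0];print(np.linalg.norm(e),e/np.linalg.norm(e),"origin",H.mean(0)-.1*e/np.linalg.norm(e))
for p in((317,214),):print(onz(T,*p,.09))
print(cross(T,(317,214),S,(294,229)))
for n,p,z in(("ink",(291,149),.05),("yel",(256,289),.026),("plum",(380,296),.026)):print(n,onz(T,*p,z))
cv2.imwrite("pics/crop0.png",cv2.resize(T["img"][170:260,200:400,::-1],None,fx=4,fy=4,interpolation=3))
E
```

```text
[([54, 38, 53, 43, 129], [80.5, 59.2]), ([310, 206, 15, 16, 136], [316.5, 213.4])] [([286, 219, 15, 19, 96], [292.9, 224.8])]
[0.49675193 0.00516815 0.042     ]
[0.50004979 0.05496357 0.042     ]
[0.5032288  0.10472945 0.042     ]
0.09977175076872237 [0.06491693 0.99789067 0.        ] origin [ 0.49351848 -0.04483535  0.042     ]
[ 0.49332388 -0.04534345  0.09      ]
(array([ 0.49395126, -0.04561548,  0.08236496]), np.float64(0.0010740079118666667))
ink [0.63000306 0.00305977 0.05      ]
yel [0.35922546 0.07050965 0.026     ]
plum [ 0.34356146 -0.16649976  0.026     ]
```

View pics/crop0.png

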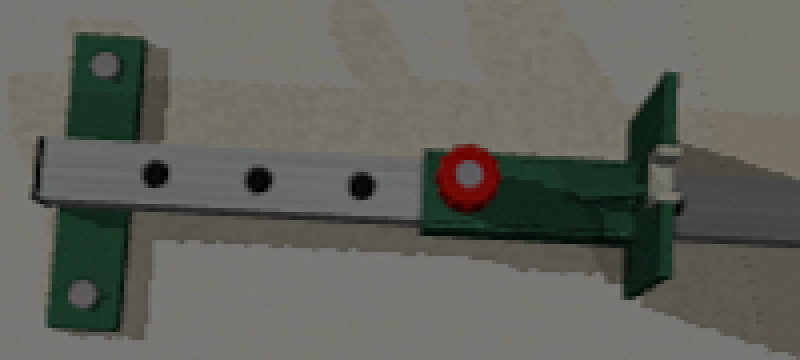

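Request:
step_arm:
  series:
    - {"x": -0.48, "y": -0.57, "az": -0.467, "grip": -1}
    - {"x": -0.48, "y": -0.57, "az": -0.467, "grip": -1}
    - {"x": -0.48, "y": -0.57, "az": -0.467, "grip": -1}
    - {"x": -0.48, "y": -0.57, "az": -0.467, "grip": -1}
    - {"x": -0.48, "y": -0.57, "az": -0.467, "grip": -1}
    - {"x": -0.48, "y": -0.57, "az": -0.467, "grip": -1}
    - {"x": -0.48, "y": -0.57, "az": -0.467, "grip": -1}
    - {"x": -0.48, "y": -0.57, "az": -0.467, "grip": -1}
    - {"x": -0.48, "y": -0.57, "az": -0.467, "grip": -1}
    - {"x": -0.48, "y": -0.57, "az": -0.467, "grip": -1}

```text
validation failed for argument at $.se...
```

```bash
cat > st.py <<'E'
from workcell import bot
import numpy as np,sys
from scipy.spatial.transform import Rotation as Ro
s=bot.read_state();R=Ro.from_rotvec(s["tcp_rot"]).as_matrix()
print(s["time"],s["tool_pos"].round(4),"q",s["q"].round(2),"F",s["wrist_force"].round(1),"w",round(s["width"]*85,1),"g",round(s["grip_force"],1))
print("tool y ang",np.degrees(np.arctan2(R[1,1],R[0,1])).round(2),"z",R[:,2].round(4))
if len(sys.argv)>3: print("shift units",(R.T@(np.array(sys.argv[1:4],float)-s["tool_pos"])/.5).round(4))
E
python3 st.py 0.4935 -0.045 0.2
```

```text
0.1 [0.2049 0.6425 0.2301] q [ 1.23  0.26  1.61 -0.    1.27 -0.04] F [-0.7  0.1  0. ] w 85.0 g 0.0
tool y ang 72.31 z [-7.0e-04 -1.9e-03 -1.0e+00]
shift units [-0.9677 -1.1344  0.0624]
```

Request:
step_arm:
  series:
    - {"x": -0.03, "y": -0.03, "z": 0, "ax": 0, "ay": 0, "az": 0, "grip": -1}

```text
time: 0.2
tool_pos: [0.2138, 0.6251, 0.2302]
tcp_rot: [-0.48, -3.104, 0.001]
wrist_force: [0.1, 0.3, 0.3]
width: 0.998
grip_force: 0.0
```

Request:
step_arm:
  series:
    - {"x": -0.48, "y": -0.57, "z": 0, "ax": 0, "ay": 0, "az": -0.467, "grip": -1}
    - {"x": -0.48, "y": -0.57, "z": 0, "ax": 0, "ay": 0, "az": -0.467, "grip": -1}
    - {"x": -0.48, "y": -0.57, "z": 0, "ax": 0, "ay": 0, "az": -0.467, "grip": -1}
    - {"x": -0.48, "y": -0.57, "z": 0, "ax": 0, "ay": 0, "az": -0.467, "grip": -1}
    - {"x": -0.48, "y": -0.57, "z": 0, "ax": 0, "ay": 0, "az": -0.467, "grip": -1}
    - {"x": -0.48, "y": -0.57, "z": 0, "ax": 0, "ay": 0, "az": -0.467, "grip": -1}
    - {"x": -0.48, "y": -0.57, "z": 0, "ax": 0, "ay": 0, "az": -0.467, "grip": -1}
    - {"x": -0.48, "y": -0.57, "z": 0, "ax": 0, "ay": 0, "az": -0.467, "grip": -1}
    - {"x": -0.48, "y": -0.57, "z": 0, "ax": 0, "ay": 0, "az": -0.467, "grip": -1}

```text
time: 1.1
tool_pos: [0.3575, 0.277, 0.2309]
tcp_rot: [-0.108, -3.14, 0.002]
wrist_force: [0.3, 0.9, 0.6]
width: 0.998
grip_force: 0.0
```

```bash
python3 st.py 0.4935 -0.045 0.2
```

```text
1.1 [0.3575 0.277  0.2309] q [ 0.6  -0.17  2.06 -0.    1.25 -0.9 ] F [0.3 0.9 0.6] w 84.8 g 0.0
tool y ang 86.08 z [-0.    -0.001 -1.   ]
shift units [-0.3155 -0.6239  0.0625]
```

Request:
step_arm:
  series:
    - {"x": -0.3155, "y": -0.624, "z": 0.06, "ax": 0, "ay": 0, "az": 0, "grip": -1}
    - {"x": -0.3155, "y": -0.624, "z": 0.06, "ax": 0, "ay": 0, "az": 0, "grip": -1}
    - {"x": -0.3155, "y": -0.624, "z": 0.06, "ax": 0, "ay": 0, "az": 0, "grip": -1}
    - {"x": -0.3155, "y": -0.624, "z": 0.06, "ax": 0, "ay": 0, "az": 0, "grip": -1}
    - {"x": -0.3155, "y": -0.624, "z": 0.06, "ax": 0, "ay": 0, "az": 0, "grip": -1}
    - {"x": -0.3155, "y": -0.624, "z": 0.06, "ax": 0, "ay": 0, "az": 0, "grip": -1}
    - {"x": -0.3155, "y": -0.624, "z": 0.06, "ax": 0, "ay": 0, "az": 0, "grip": -1}
    - {"x": -0.3155, "y": -0.624, "z": 0.06, "ax": 0, "ay": 0, "az": 0, "grip": -1}
    - {"x": -0.3155, "y": -0.624, "z": 0.06, "ax": 0, "ay": 0, "az": 0, "grip": -1}
    - {"x": -0.3155, "y": -0.624, "z": 0.06, "ax": 0, "ay": 0, "az": 0, "grip": -1}

```text
time: 2.1
tool_pos: [0.494, -0.0403, 0.2009]
tcp_rot: [-0.099, -3.139, -0.001]
wrist_force: [0.8, -0.1, 0.5]
width: 1.001
grip_force: 0.0
```

```bash
python3 st.py 0.4935 -0.045 0.07; python3 - <<'E'
from workcell import imaging
from h import *
c=imaging.read_camera("wrist");cv2.imwrite("pics/w1.png",c["img"][:,:,::-1])
for st,ce in red(c): print(st,ce,onz(c,*ce,.097),onz(c,st[0]+st[2]/2,st[1]+st[3]/2,.09))
E
```

```text
2.1 [ 0.494  -0.0403  0.2009] q [-0.13 -0.06  2.01  0.    1.19 -1.64] F [ 0.8 -0.1  0.5] w 85.1 g 0.0
tool y ang 86.37 z [-1.e-03  9.e-04 -1.e+00]
shift units [ 0.     -0.0096  0.2618]
[299, 183, 34, 31, 571] [315.4, 197.6] [ 0.4934793  -0.04178487  0.097     ] [ 0.4966911  -0.04154039  0.09      ]
```

View pics/w1.png

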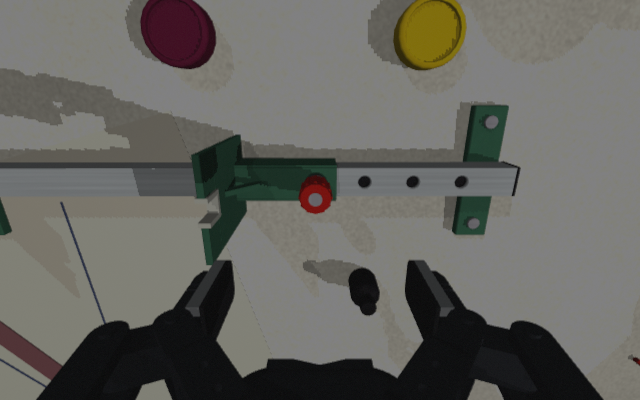

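The knob top is at (315,199), and the wrist ray gives (0.494,-0.042), which agrees with the top view. The finger midline sits over the knob, and the inner finger clears the plate. Descending, then closing.

Request:
step_arm:
  series:
    - {"x": 0, "y": 0.002, "z": 0.08, "ax": 0, "ay": 0, "az": 0, "grip": -1}
    - {"x": 0, "y": 0.002, "z": 0.16, "ax": 0, "ay": 0, "az": 0, "grip": -1}
    - {"x": 0, "y": 0.002, "z": 0.22, "ax": 0, "ay": 0, "az": 0, "grip": -1}
    - {"x": 0, "y": 0.002, "z": 0.26, "ax": 0, "ay": 0, "az": 0, "grip": -1}
    - {"x": 0, "y": 0.002, "z": 0.285, "ax": 0, "ay": 0, "az": 0, "grip": -1}
    - {"x": 0, "y": 0.002, "z": 0.285, "ax": 0, "ay": 0, "az": 0, "grip": -1}
    - {"x": 0, "y": 0.002, "z": 0.285, "ax": 0, "ay": 0, "az": 0, "grip": -1}

```text
time: 2.85
tool_pos: [0.495, -0.04, 0.0596]
tcp_rot: [0.099, 3.139, -0.0]
wrist_force: [0.3, -0.4, 0.7]
width: 1.004
grip_force: 0.0
```

```bash
python3 st.py 0.4935 -0.044 0.058; python3 - <<'E'
from workcell import imaging
from h import *
c=imaging.read_camera("wrist");cv2.imwrite("pics/w2.png",c["img"][:,:,::-1])
for st,ce in red(c): print(st,ce,onz(c,*ce,.09))
E
```

```text
2.85 [ 0.495  -0.04    0.0596] q [-0.13  0.1   2.14  0.    0.9  -1.64] F [ 0.3 -0.4  0.7] w 85.4 g 0.0
tool y ang 86.39 z [ 1.2e-03 -1.0e-04 -1.0e+00]
shift units [ 0.0025 -0.0081  0.0032]
[276, 278, 66, 53, 2042] [309.1, 303.0] [ 0.498706   -0.04315156  0.09      ]
```

View pics/w2.png

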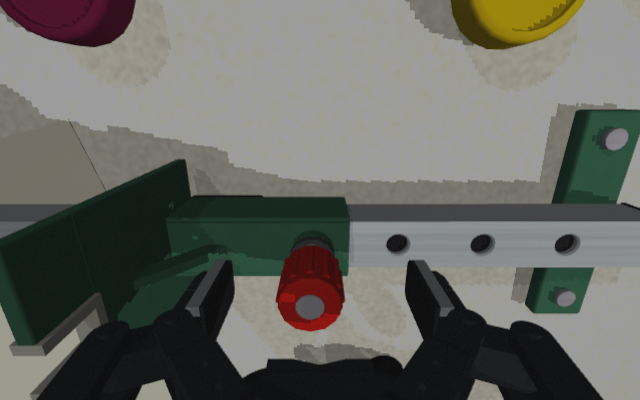

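The knob top is at (310,307) between the pads at columns 232 and 407, so it is about 4 mm off centre along the closing line. I'll correct that by -4 mm in y and grip.

Request:
step_arm:
  force: 60
  series:
    - {"x": 0.002, "y": -0.008, "z": 0.003, "ax": 0, "ay": 0, "az": 0, "grip": -1}
    - {"x": 0.002, "y": -0.008, "z": 0.003, "ax": 0, "ay": 0, "az": 0, "grip": -1}
    - {"x": 0.002, "y": -0.008, "z": 0.003, "ax": 0, "ay": 0, "az": 0, "grip": 1}
    - {"x": 0.002, "y": -0.008, "z": 0.003, "ax": 0, "ay": 0, "az": 0, "grip": 1}
    - {"x": 0.002, "y": -0.008, "z": 0.003, "ax": 0, "ay": 0, "az": 0, "grip": 1}
    - {"x": 0.002, "y": -0.008, "z": 0.003, "ax": 0, "ay": 0, "az": 0, "grip": 1}
    - {"x": 0.002, "y": -0.008, "z": 0.003, "ax": 0, "ay": 0, "az": 0, "grip": 1}
    - {"x": 0.002, "y": -0.008, "z": 0.003, "ax": 0, "ay": 0, "az": 0, "grip": 1}
    - {"x": 0.002, "y": -0.008, "z": 0.003, "ax": 0, "ay": 0, "az": 0, "grip": 1}
    - {"x": 0.002, "y": -0.008, "z": 0.003, "ax": 0, "ay": 0, "az": 0, "grip": 1}

```text
time: 3.9
tool_pos: [0.4932, -0.0446, 0.0575]
tcp_rot: [0.101, 3.14, 0.0]
wrist_force: [-0.9, 0.7, 3.8]
width: 0.314
grip_force: 58.9
```

```bash
python3 st.py 0.4935 -0.044 0.058
```

```text
3.9 [ 0.4932 -0.0446  0.0575] q [-0.14  0.11  2.14  0.    0.89 -1.65] F [-0.9  0.7  3.8] w 26.7 g 58.9
tool y ang 86.32 z [ 1.e-04  0.e+00 -1.e+00]
shift units [-0.0006  0.0013 -0.001 ]
```

Request:
step_arm:
  series:
    - {"x": 0, "y": 0, "z": -0.007, "ax": 0, "ay": 0, "az": 0, "grip": 1}
    - {"x": 0, "y": 0, "z": -0.014, "ax": 0, "ay": 0, "az": 0, "grip": 1}
    - {"x": 0, "y": 0, "z": -0.02, "ax": 0, "ay": 0, "az": 0, "grip": 1}
    - {"x": 0, "y": 0, "z": -0.026, "ax": 0, "ay": 0, "az": 0, "grip": 1}
    - {"x": 0, "y": 0, "z": -0.026, "ax": 0, "ay": 0, "az": 0, "grip": 1}
    - {"x": 0, "y": 0, "z": -0.026, "ax": 0, "ay": 0, "az": 0, "grip": 1}
    - {"x": 0, "y": 0, "z": -0.026, "ax": 0, "ay": 0, "az": 0, "grip": 1}

```text
time: 4.6
tool_pos: [0.493, -0.0446, 0.0703]
tcp_rot: [-0.101, -3.14, -0.0]
wrist_force: [1.6, 1.0, -5.4]
width: 0.313
grip_force: 59.5
```

```bash
python3 st.py; python3 - <<'E'
from workcell import imaging
from h import *
c=imaging.read_camera("side");cv2.imwrite("pics/s2.png",cv2.resize(c["img"][180:320,200:400,::-1],None,fx=4,fy=4))
print(red(c,50))
E
```

```text
4.6 [ 0.493  -0.0446  0.0703] q [-0.14  0.09  2.13  0.    0.92 -1.65] F [ 1.6  1.  -5.4] w 26.6 g 59.5
tool y ang 86.31 z [-2.e-04  0.e+00 -1.e+00]
[([375, 142, 19, 19, 37], [384.2, 151.2])]
```

View pics/s2.png

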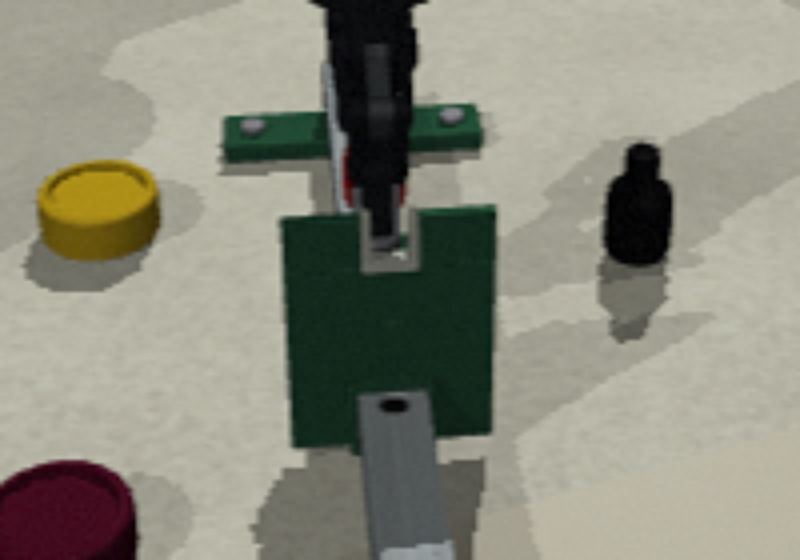

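The gripper holds the knob in the notch line and the bracket hasn't moved. The pull force of -5 to -9 N fits a raised plunger. Sliding 50 mm outward.

Request:
step_arm:
  series:
    - {"x": 0, "y": 0.01, "z": 0, "ax": 0, "ay": 0, "az": 0, "grip": 1}
    - {"x": 0, "y": 0.025, "z": 0, "ax": 0, "ay": 0, "az": 0, "grip": 1}
    - {"x": 0, "y": 0.045, "z": 0, "ax": 0, "ay": 0, "az": 0, "grip": 1}
    - {"x": 0, "y": 0.065, "z": 0, "ax": 0, "ay": 0, "az": 0, "grip": 1}
    - {"x": 0, "y": 0.08, "z": 0, "ax": 0, "ay": 0, "az": 0, "grip": 1}
    - {"x": 0, "y": 0.092, "z": 0, "ax": 0, "ay": 0, "az": 0, "grip": 1}
    - {"x": 0, "y": 0.1, "z": 0, "ax": 0, "ay": 0, "az": 0, "grip": 1}
    - {"x": 0, "y": 0.1, "z": 0, "ax": 0, "ay": 0, "az": 0, "grip": 1}
    - {"x": 0, "y": 0.1, "z": 0, "ax": 0, "ay": 0, "az": 0, "grip": 1}
    - {"x": 0, "y": 0.1, "z": 0, "ax": 0, "ay": 0, "az": 0, "grip": 1}

```text
time: 5.65
tool_pos: [0.4962, 0.0059, 0.0703]
tcp_rot: [-0.102, -3.14, -0.002]
wrist_force: [0.2, 3.6, -1.9]
width: 0.315
grip_force: 59.9
```

```bash
python3 st.py 0.4963 0.0053 0.0575; python3 - <<'E'
from workcell import imaging
from h import *
import pickle
c=imaging.read_camera("top");T=pickle.load(open("c0.pkl","rb"))["top"]
cv2.imwrite("pics/t2.png",cv2.resize(np.vstack([x["img"][170:245,200:400,::-1] for x in(T,c)]),None,fx=4,fy=4))
E
```

```text
5.65 [0.4962 0.0059 0.0703] q [-0.04  0.09  2.13  0.    0.92 -1.55] F [ 0.2  3.6 -1.9] w 26.8 g 59.9
tool y ang 86.3 z [-1.0e-04  1.3e-03 -1.0e+00]
shift units [-0.0002 -0.0013  0.0257]
```

View pics/t2.png

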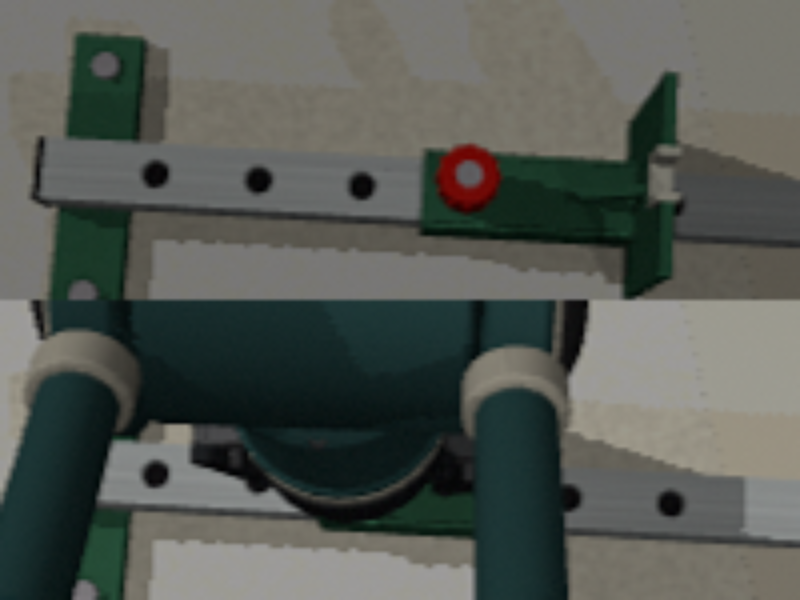

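The sleeve's outer edge moved from column 422 to about 320 in the crop. That is one hole spacing (about 103 px), so the bracket is at the next hole. Pushing down.

Request:
step_arm:
  series:
    - {"x": 0, "y": -0.0005, "z": 0.006, "ax": 0, "ay": 0, "az": 0, "grip": 1}
    - {"x": 0, "y": -0.0005, "z": 0.012, "ax": 0, "ay": 0, "az": 0, "grip": 1}
    - {"x": 0, "y": -0.0005, "z": 0.018, "ax": 0, "ay": 0, "az": 0, "grip": 1}
    - {"x": 0, "y": -0.0005, "z": 0.024, "ax": 0, "ay": 0, "az": 0, "grip": 1}
    - {"x": 0, "y": -0.0005, "z": 0.026, "ax": 0, "ay": 0, "az": 0, "grip": 1}
    - {"x": 0, "y": -0.0005, "z": 0.026, "ax": 0, "ay": 0, "az": 0, "grip": 1}
    - {"x": 0, "y": -0.0005, "z": 0.026, "ax": 0, "ay": 0, "az": 0, "grip": 1}

```text
time: 6.4
tool_pos: [0.4963, 0.005, 0.0575]
tcp_rot: [-0.101, -3.14, -0.0]
wrist_force: [-2.3, 3.2, 4.2]
width: 0.315
grip_force: 60.7
```

```bash
python3 st.py
```

```text
6.4 [0.4963 0.005  0.0575] q [-0.04  0.11  2.14  0.    0.89 -1.55] F [-2.3  3.2  4.2] w 26.8 g 60.7
tool y ang 86.31 z [-1.e-04  0.e+00 -1.e+00]
```

Back at home height. Pressing about 2 mm more to feel the stop.

Request:
step_arm:
  series:
    - {"x": 0, "y": 0, "z": 0.002, "ax": 0, "ay": 0, "az": 0, "grip": 1}
    - {"x": 0, "y": 0, "z": 0.004, "ax": 0, "ay": 0, "az": 0, "grip": 1}
    - {"x": 0, "y": 0, "z": 0.004, "ax": 0, "ay": 0, "az": 0, "grip": 1}
    - {"x": 0, "y": 0, "z": 0.004, "ax": 0, "ay": 0, "az": 0, "grip": 1}

```text
time: 6.8
tool_pos: [0.4965, 0.005, 0.0573]
tcp_rot: [-0.101, -3.14, 0.0]
wrist_force: [-8.1, 3.5, 16.4]
width: 0.315
grip_force: 61.8
```

```bash
python3 st.py
```

```text
6.8 [0.4965 0.005  0.0573] q [-0.04  0.11  2.14 -0.    0.89 -1.55] F [-8.1  3.5 16.4] w 26.7 g 61.8
tool y ang 86.32 z [-1.e-04 -0.e+00 -1.e+00]
```

The stop is firm: force rose from 4 to 16 N with 0.2 mm of motion, at the same height as the original home. Handing in while still pressing.

```bash
python3 -c "
from workcell import bot
print(bot.finish_job())"
```

```text
the job is handed in; nothing more can be done
None
```

I slid the bracket one hole outward, pushed the pin home to its stop in that hole, and handed the job in at about 6.8 s with the gripper still holding the knob down (about 60 N grip, 16 N upward reaction at the wrist); the judge returned no verdict.

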